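# Unlock and prime the twist-lock press dispenser

### The arm

A 7-joint arm with a two-finger parallel gripper is mounted at the origin on the work surface. World frame = base frame: x ahead of the robot, y to its left, z up, the work surface at z = 0. Lengths are in m, angles in rad, forces in N, time in s.
With the tool pointing down it reaches from about 0.425 to 0.875 m from the base axis. Payload 8.4 kg.
Tool frame: the origin (TCP) lies on the front face of the gripper's body, between the roots of the fingers; the fingertips stand 70 mm ahead of it and the grasp point (between the pads) lies 51 mm ahead of it; y points along the fingers, x is the direction in which the jaws open and shut, and the axes are right-handed (so a half turn about y gives the same grasp; the last joint's range is limited). The gripper opens to 87 mm and grips with 3 to 60 N. Pads are 19 mm wide; open, the fingers measure 117 mm over their backs; the gripper's body (75 mm by 190 mm) begins 51 mm behind the grasp point.
Start: joints at [-1.264, 0.333, 0.04, 1.465, -0.013, 1.343, -0.059], TCP at [0.257, 0.597, 0.292] pointing down, gripper open.
Joint ranges: [-2.58, 2.58], [-0.38, 2.09], [-1.3, 1.39], [0.25, 2.4], [-1.5, 4.64], [0.08, 2.09], [-2.65, 2.65]. Speed limits (rad/s): [2.22, 2.22, 2.79, 2.79, 3.14, 3.14, 3.14].

### API

Orientations are given as a rotation vector (axis times angle).
In Python, from rig import robot, snapshot gives the robot as it stands.
- The arm moves only by the tool move_arm, never from a script. Its argument "deltas" is a list of rows, each an object of numbers: "tx", "ty", "tz": the shift along the world's x, y, z in mm; "rx", "ry", "rz": the turn, a rotation vector about the world's x, y, z in degrees. In form: [{"tx": .., "ty": .., "tz": .., "rx": .., "ry": .., "rz": ..}, ...]. A call has 1 to 12 rows; each row is the pose to reach, as a shift and turn from the pose commanded when the call began; what a row does not reach only later rows make up. A row lasts 1/12 s, in which the tool goes at most 41.7 mm and 7.16 degrees, less where a joint would pass 70% of its speed; a pose out of reach is approached as far as the arm can. A call with a gripper value outside its range is refused whole. "hand" is the finger opening in mm, from 0 to 87, set as the call begins (left out, the last holds). The fingers move at their own pace and stop on an object; the grip force is fixed at half the most. Time passes only in rows, so rows that repeat a pose let the fingers close. It gives the time, the measured TCP pose, the force and the opening at its end, in the units of the state.
- robot.get_state(): the state, without advancing time (a new reading comes with each control period).
- snapshot(name): name is "side" or "top"; returns a dict with "color" (400x640x3 uint8, red, green, blue), "range_z" (400x640 float32, m along the optical axis (not along the pixel's ray), 0 where there is no reading), "camera_matrix" (3x3 intrinsics, pixels), "R" (3x3) and "t" (3): a world point X has camera coordinates R X + t. Camera axes: x right, y down, z forward; pixel columns grow to the right and rows downward; lengths in m; the calibration is good to about 2 mm. A picture is of the moment at which its call begins.
- robot.finish_job(): hands the job in, once; it reports no verdict.
The state is a dict: "time": time; "joint_pos": joint angles; "dq": joint speeds; "tau": joint torques, N m; "eef_pos": TCP position; "tcp_rot": TCP orientation; "ft_force": force on the tool from outside, world axes, zero at the start; "moment": the same for the moment, N m; "opening": opening from 0.0 (shut) to 1.0 (fully open).
Only numpy, scipy, OpenCV 4.12 (cv2) and the standard library are available. Lean on these libraries where they do the work, as an engineer would, in place of code of your own. Each camera call takes 0.05 s, during which the arm holds its last target. There are 200 camera calls.

### The job

Put the new press dispenser into service: its round head is still twisted down in its transport lock, so turn the head anticlockwise (seen from above), regrasping as needed, until it springs up by itself. Then prime the pump with two full strokes: each time press the head right down to its stop, hold it there for about half a second, and let it come all the way up again. Leave the head up and every other thing on the counter where it stands.

Things in the scene. Friction and masses are not known exactly. Their poses are not given: they have to be found in the camera images.
- dispenser: (all sizes in mm) the press dispenser, fixed: a squat white bottle, diameter 72, on a square steel foot 94 x 94; its shoulder ends 112 above the counter, then a neck of diameter 34 up to 127. On top a ribbed grey round head, diameter 42, height 24, with a flat steel top of diameter 37; the only bottle with a round head without spout. Origin: centre of the foot's underside, z up
- plunger (a joint): how far the head is down, m: 0 = fully up (head spans 146 to 170 mm above the counter), 0.010 = held down by the transport lock (136 to 160), 0.016 = pressed to its stop (130 to 154). A spring lifts the head with 4 N when up, 9 N at the stop. Locked, it can go down but not come up
- head_top (a point): centre of the head's flat top; moves and turns with the head. The lock lets go after a further 1.5 to 4.1 rad of anticlockwise turning (differs at each start, more than one grasp can turn); friction about 0.06 N m; dead stop some 0.5 rad past the release
- soap_pump: bystander (mm): a white soap bottle, diameter 62, 168 high, with a narrow neck and a spout (spout points along its own -x, 44 long); loose; origin under its centre
- vial_a: bystander (mm): clear glass vial, diameter 28, height 52, standing beside the dispenser; loose; origin under its centre
- vial_b: bystander (mm): amber glass vial, diameter 32, height 60, standing beside the dispenser; loose; origin under its centre
- syringe: bystander (mm): large syringe lying along its x, 160 long, flange 50 wide, 34 high; loose; origin on the counter below its barrel
- bowl: bystander (mm): steel bowl, rim diameter 124, height 42; loose; origin under its centre
- tape_roll: bystander (mm): roll of tape lying flat, diameter 68, height 25; loose; origin under its centre
- batteries: bystander (mm): a pair of batteries lying side by side, 49 x 29 x 14; loose; origin under their centre
Mind the look-alikes: they are no part of the job. What is shaped like the dispenser but blue or green is not meant.

How it is judged:
By the outcome, as a careful person would: the job done as asked, in the order asked, and still so for the second after the job is handed in, with the robot touching nothing.
It also fails if it takes over 72 s, if anything falls off the work surface, if the arm or the gripper's body presses on something with over 40 N, if the wrist force passes 120 N, or if a joint passes its speed limit or range.

## Working session

There is one attempt and no reset: what is moved stays moved. The work goes in short steps, Python scripts to look and compute and a tool call to move; the robot and the scene stay as the last step left them, time stands still between calls to the robot, and variables do not carry over. Pictures are saved under pics/ and viewed, about 8 in all and at most 12, crops included, and the job is handed in when it is done.

Besides the shell and the picture viewer there is one more tool, called after "Emit:" as a command line: name --argument value ..., lists and objects as JSON in quotes. move_arm: Moves the arm, as the interface text tells. Its arguments: {"type":"object","properties":{"deltas":{"type":"array","items":{"type":"object","properties":{"tx":{"type":"number"},"ty":{"type":"number"},"tz":{"type":"number"},"rx":{"type":"number"},"ry":{"type":"number"},"rz":{"type":"number"}}}},"hand":{"type":"number"}},"required":["deltas"]}

```bash
mkdir -p pics
python3 - <<'E'
from rig import robot, snapshot
import cv2,numpy as np
for n in ("top","side"):
    s=snapshot(n); np.savez(f"{n}.npz",**s); cv2.imwrite(f"pics/{n}0.png",s["color"][:,:,::-1])
    print(n,s["camera_matrix"].tolist(),(-s["R"].T@s["t"]).round(3),s["R"][2].round(2))
print(robot.get_state())
E
```

```text
top [[460.5575278300192, 0.0, 317.1083662294939], [0.0, 460.5575278300192, 203.97780994502781], [0.0, 0.0, 1.0]] [0.316 0.007 1.56 ] [ 0.17  0.01 -0.99]
side [[467.1777119816788, 0.0, 318.3149455298564], [0.0, 467.1777119816788, 199.29638998564624], [0.0, 0.0, 1.0]] [-0.048 -0.632  0.972] [ 0.49  0.53 -0.69]
{'time': 0.1, 'joint_pos': array([-1.26422187,  0.33385423,  0.03985545,  1.46616061, -0.01340716,
        1.34329688, -0.05848078]), 'dq': array([-4.31630264e-04, -7.26574722e-04, -6.06188970e-05, -2.75869334e-04,
        3.30045355e-04,  3.68022294e-03, -4.13236498e-04]), 'tau': array([ 3.94467468e-03, -6.57813549e+01,  1.34005453e+00, -4.04712939e+01,
       -5.97693329e-02,  4.08777315e-02,  1.09682176e-04]), 'eef_pos': array([0.25645611, 0.59692761, 0.29144973]), 'tcp_rot': array([-1.37515454, -0.90449021,  0.90640764]), 'ft_force': array([-0.21970936,  0.29805375,  0.11886063]), 'moment': array([ 0.05955404, -0.00757447,  0.01761492]), 'opening': 0.9999133890766199}
```

View pics/top0.png

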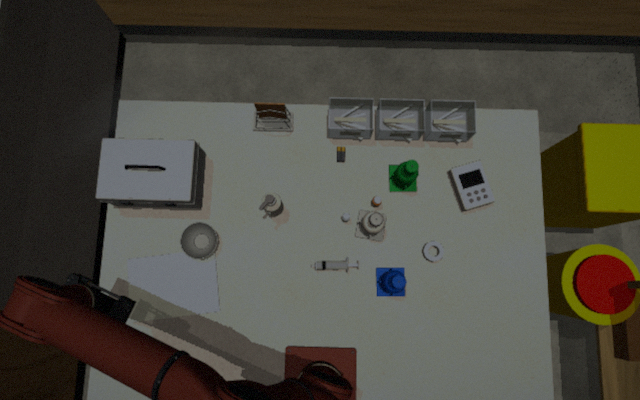

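View pics/side0.png

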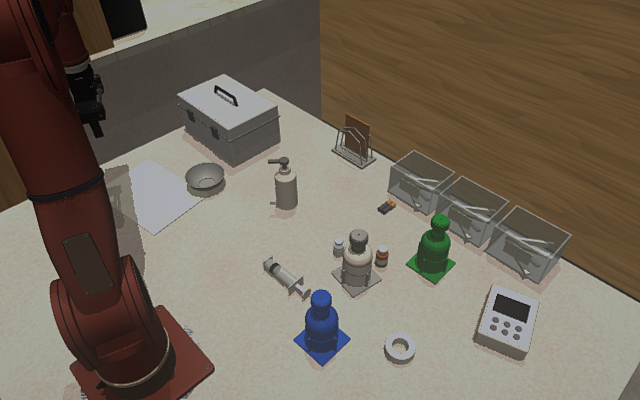

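The candidates in the top image are blue (392,282), green (404,177), white-grey (372,223) and the soap pump (271,205). The white-grey one fits: steel foot, round grey head, no spout. I'll confirm it in a crop and measure it.

```bash
cat > h.py <<'E'
import numpy as np
def cloud(s):
    K=s["camera_matrix"];z=s["range_z"];v,u=np.mgrid[:z.shape[0],:z.shape[1]]
    P=np.stack([(u-K[0,2])/K[0,0]*z,(v-K[1,2])/K[1,1]*z,z],-1)
    W=(P-s["t"])@s["R"]; W[z==0]=np.nan
    return W
E
python3 - <<'E'
import numpy as np,cv2
from h import *
from scipy.spatial.transform import Rotation as Ro
print(Ro.from_rotvec([-1.37515454,-0.90449021,0.90640764]).as_matrix().round(3))
T=dict(np.load("top.npz"));S=dict(np.load("side.npz"))
a=cv2.resize(T["color"][185:245,325:405],None,fx=5,fy=5,interpolation=2)
b=cv2.resize(S["color"][215:305,310:410],None,fx=4,fy=4,interpolation=2)
h=max(a.shape[0],b.shape[0]);c=np.zeros((h,a.shape[1]+b.shape[1],3),np.uint8);c[:a.shape[0],:a.shape[1]]=a;c[:b.shape[0],a.shape[1]:]=b
cv2.imwrite("pics/crop.png",c[:,:,::-1])
for n,s,(u0,u1,v0,v1) in (("top",T,(355,390,205,242)),("side",S,(335,385,225,295))):
    W=cloud(s)[v0:v1,u0:u1].reshape(-1,3)
    for lo,hi in((.152,.175),(.135,.175),(.05,.1)):
        m=(W[:,2]>lo)&(W[:,2]<hi)
        print(n,lo,m.sum(),W[m].min(0).round(4),W[m].max(0).round(4),np.median(W[m],0).round(4))
W=cloud(T)
for nm,u,v in (("vial_a",346,217),("vial_b",377,202),("soap",271,205),("green",404,177),("blue",392,282),("table",440,300)):
    q=W[v-10:v+11,u-10:u+11].reshape(-1,3); m=q[:,2]>.03
    print(nm,W[v,u].round(3),q[m].min(0).round(3) if m.any() else '',q[m].max(0).round(3) if m.any() else '')
E
```

```text
[[ 0.395 -0.    -0.919]
 [ 0.919 -0.001  0.395]
 [-0.001 -1.    -0.   ]]
top 0.152 154 [ 0.499  -0.1801  0.1528] [ 0.5405 -0.1367  0.1671] [ 0.5194 -0.1579  0.1603]
top 0.135 164 [ 0.4983 -0.1801  0.1391] [ 0.5405 -0.1367  0.1671] [ 0.5182 -0.1577  0.1602]
top 0.05 125 [ 0.4788 -0.1999  0.0514] [ 0.5629 -0.1173  0.1   ] [ 0.4967 -0.1436  0.0899]
side 0.152 225 [ 0.4958 -0.181   0.1521] [ 0.5398 -0.1383  0.1653] [ 0.5151 -0.1615  0.1607]
side 0.135 292 [ 0.4958 -0.1819  0.1372] [ 0.5398 -0.1383  0.1653] [ 0.5119 -0.1639  0.1598]
side 0.05 541 [ 0.4737 -0.2008  0.0503] [ 0.6088 -0.0617  0.0999] [ 0.4985 -0.1764  0.0685]
vial_a [ 0.537 -0.072  0.051] [ 0.53  -0.086  0.03 ] [ 0.556 -0.059  0.06 ]
vial_b [ 0.588 -0.172  0.066] [ 0.539 -0.188  0.031] [ 0.612 -0.14   0.163]
soap [0.558 0.17  0.129] [0.538 0.14  0.03 ] [0.593 0.201 0.179]
green [ 0.665 -0.254  0.105] [ 0.644 -0.288  0.031] [ 0.708 -0.229  0.18 ]
blue [ 0.328 -0.206  0.167] [ 0.298 -0.248  0.036] [ 0.361 -0.19   0.178]
table [ 0.276 -0.39   0.   ]
```

View pics/crop.png

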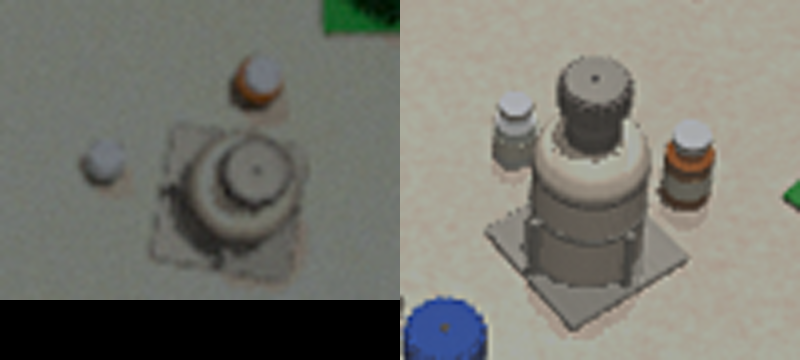

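Confirmed: white bottle, square steel foot and round ribbed grey head, at about (0.519, -0.159) with its top at 0.160. Now I'll swing over towards it.

Emit:
move_arm --deltas '[{"tx": 90, "ty": -130, "tz": 20, "rz": -15}, {"tx": 90, "ty": -130, "tz": 20, "rz": -15}, {"tx": 90, "ty": -130, "tz": 20, "rz": -15}, {"tx": 90, "ty": -130, "tz": 20, "rz": -15}, {"tx": 183, "ty": -267, "tz": 20, "rz": -30}, {"tx": 183, "ty": -267, "tz": 20, "rz": -30}, {"tx": 183, "ty": -267, "tz": 20, "rz": -30}, {"tx": 183, "ty": -267, "tz": 20, "rz": -30}, {"tx": 183, "ty": -267, "tz": 20, "rz": -30}, {"tx": 183, "ty": -267, "tz": 20, "rz": -30}]'

```text
validation failed for argument at $.de...
```

Emit:
move_arm --deltas '[{"tx": 100, "ty": -330, "rz": -60}, {"tx": 100, "ty": -330, "rz": -60}, {"tx": 100, "ty": -330, "rz": -60}, {"tx": 100, "ty": -330, "rz": -60}, {"tx": 100, "ty": -330, "rz": -60}, {"tx": 100, "ty": -330, "rz": -60}, {"tx": 100, "ty": -330, "rz": -60}, {"tx": 100, "ty": -330, "rz": -60}, {"tx": 100, "ty": -330, "rz": -60}, {"tx": 100, "ty": -330, "rz": -60}, {"tx": 100, "ty": -330, "rz": -60}]'

```text
validation failed for argument at $.de...
```

```bash
cat >> h.py <<'E'
def show():
    from rig import robot
    from scipy.spatial.transform import Rotation as Ro
    s=robot.get_state();R=Ro.from_rotvec(s["tcp_rot"]).as_matrix()
    print("t",round(s["time"],2),"p",s["eef_pos"].round(4),"yaw",np.degrees(np.arctan2(R[1,0],R[0,0])).round(1),"fing",R[:,1].round(3),"q",s["joint_pos"].round(2),"F",s["ft_force"].round(2),"M",s["moment"].round(3),"op",round(s["opening"]*87,1))
E
python3 -c "from h import *;show()"
```

```text
t 0.1 p [0.2565 0.5969 0.2914] yaw 66.8 fing [-0.    -0.001 -1.   ] q [-1.26  0.33  0.04  1.47 -0.01  1.34 -0.06] F [-0.22  0.3   0.12] M [ 0.06  -0.008  0.018] op 87.0
```

Emit:
move_arm --deltas '[{"tx": 90, "ty": -130, "tz": 20, "rx": 0, "ry": 0, "rz": -15}, {"tx": 90, "ty": -130, "tz": 20, "rx": 0, "ry": 0, "rz": -15}, {"tx": 90, "ty": -130, "tz": 20, "rx": 0, "ry": 0, "rz": -15}, {"tx": 90, "ty": -130, "tz": 20, "rx": 0, "ry": 0, "rz": -15}, {"tx": 183, "ty": -267, "tz": 20, "rx": 0, "ry": 0, "rz": -30}, {"tx": 183, "ty": -267, "tz": 20, "rx": 0, "ry": 0, "rz": -30}, {"tx": 183, "ty": -267, "tz": 20, "rx": 0, "ry": 0, "rz": -30}, {"tx": 183, "ty": -267, "tz": 20, "rx": 0, "ry": 0, "rz": -30}, {"tx": 183, "ty": -267, "tz": 20, "rx": 0, "ry": 0, "rz": -30}, {"tx": 183, "ty": -267, "tz": 20, "rx": 0, "ry": 0, "rz": -30}]'

```text
time: 0.93
eef_pos: [0.4411, 0.3276, 0.3122]
tcp_rot: [-1.513, -0.498, 0.498]
ft_force: [-0.5, 0.4, 0.3]
opening: 0.999
```

Emit:
move_arm --deltas '[{"tx": 100, "ty": -330, "tz": 0, "rx": 0, "ry": 0, "rz": -70}, {"tx": 100, "ty": -330, "tz": 0, "rx": 0, "ry": 0, "rz": -70}, {"tx": 100, "ty": -330, "tz": 0, "rx": 0, "ry": 0, "rz": -70}, {"tx": 100, "ty": -330, "tz": 0, "rx": 0, "ry": 0, "rz": -70}, {"tx": 100, "ty": -330, "tz": 0, "rx": 0, "ry": 0, "rz": -70}, {"tx": 100, "ty": -330, "tz": 0, "rx": 0, "ry": 0, "rz": -70}, {"tx": 100, "ty": -330, "tz": 0, "rx": 0, "ry": 0, "rz": -70}, {"tx": 100, "ty": -330, "tz": 0, "rx": 0, "ry": 0, "rz": -70}, {"tx": 100, "ty": -330, "tz": 0, "rx": 0, "ry": 0, "rz": -70}, {"tx": 100, "ty": -330, "tz": 0, "rx": 0, "ry": 0, "rz": -70}, {"tx": 100, "ty": -330, "tz": 0, "rx": 0, "ry": 0, "rz": -70}]'

```text
time: 1.85
eef_pos: [0.5397, 0.0005, 0.3119]
tcp_rot: [-1.522, 0.459, -0.458]
ft_force: [0.3, 0.4, -0.0]
opening: 1.0
```

Emit:
move_arm --deltas '[{"tx": -20, "ty": -157, "tz": -30, "rx": 0, "ry": 0, "rz": -80}, {"tx": -20, "ty": -157, "tz": -30, "rx": 0, "ry": 0, "rz": -80}, {"tx": -20, "ty": -157, "tz": -30, "rx": 0, "ry": 0, "rz": -80}, {"tx": -20, "ty": -157, "tz": -30, "rx": 0, "ry": 0, "rz": -80}, {"tx": -20, "ty": -157, "tz": -30, "rx": 0, "ry": 0, "rz": -80}, {"tx": -20, "ty": -157, "tz": -30, "rx": 0, "ry": 0, "rz": -80}, {"tx": -20, "ty": -157, "tz": -30, "rx": 0, "ry": 0, "rz": -80}, {"tx": -20, "ty": -157, "tz": -30, "rx": 0, "ry": 0, "rz": -80}, {"tx": -20, "ty": -157, "tz": -30, "rx": 0, "ry": 0, "rz": -80}, {"tx": -20, "ty": -157, "tz": -30, "rx": 0, "ry": 0, "rz": -80}, {"tx": -20, "ty": -157, "tz": -30, "rx": 0, "ry": 0, "rz": -80}, {"tx": -20, "ty": -157, "tz": -30, "rx": 0, "ry": 0, "rz": -80}]'

```text
time: 2.85
eef_pos: [0.5201, -0.1547, 0.282]
tcp_rot: [-0.989, 1.502, -1.501]
ft_force: [0.2, -0.4, 0.2]
opening: 1.002
```

```bash
python3 -c "from h import *;show()"
```

```text
t 2.85 p [ 0.5201 -0.1547  0.282 ] yaw -113.2 fing [-0.  0. -1.] q [-0.58  0.15  0.87  1.78 -0.12  1.27 -1.65] F [ 0.24 -0.38  0.24] M [0.007 0.21  0.004] op 87.2
```

Emit:
move_arm --deltas '[{"tx": -1, "ty": -3, "tz": -20, "rx": 0, "ry": 0, "rz": -40}, {"tx": -1, "ty": -3, "tz": -20, "rx": 0, "ry": 0, "rz": -40}, {"tx": -1, "ty": -3, "tz": -20, "rx": 0, "ry": 0, "rz": -40}, {"tx": -1, "ty": -3, "tz": -20, "rx": 0, "ry": 0, "rz": -40}, {"tx": -1, "ty": -3, "tz": -20, "rx": 0, "ry": 0, "rz": -40}, {"tx": -1, "ty": -3, "tz": -20, "rx": 0, "ry": 0, "rz": -40}, {"tx": -1, "ty": -3, "tz": -20, "rx": 0, "ry": 0, "rz": -40}, {"tx": -1, "ty": -3, "tz": -20, "rx": 0, "ry": 0, "rz": -40}]'

```text
time: 3.52
eef_pos: [0.5189, -0.1587, 0.2621]
tcp_rot: [-0.474, 1.957, -1.956]
ft_force: [0.2, -0.5, -0.2]
opening: 1.001
```

Run:
```python
from h import *;show()
from rig import snapshot
import cv2
s=snapshot("side");cv2.imwrite("pics/s2.png",cv2.resize(s["color"][130:330,240:480],None,fx=3,fy=3)[:,:,::-1])
```

```text
t 3.52 p [ 0.5189 -0.1587  0.2621] yaw -152.8 fing [-0.  0. -1.] q [-0.64  0.18  0.96  1.81 -0.16  1.24 -2.3 ] F [ 0.21 -0.51 -0.17] M [0.012 0.155 0.018] op 87.1
```

View pics/s2.png

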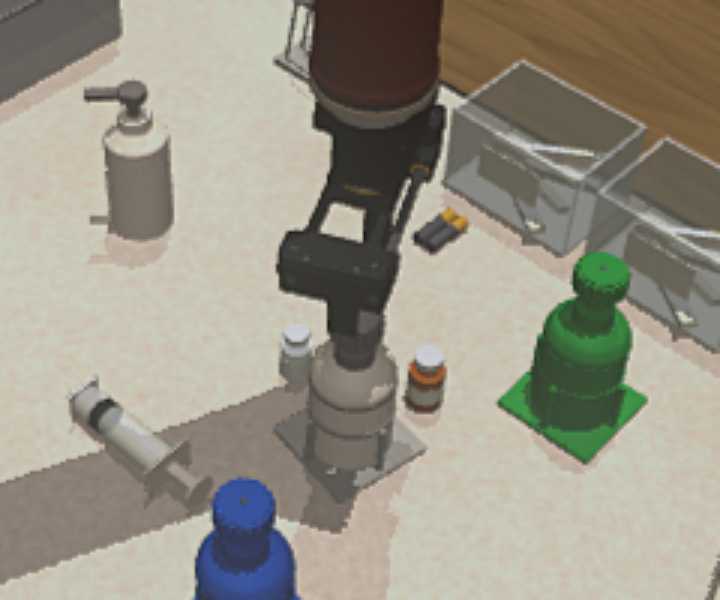

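The near finger stands in front of the head at (355,310) in the crop, so the gripper is centred. Now I'll lower and grip.

Emit:
move_arm --deltas '[{"tx": 0, "ty": 0, "tz": -30, "rx": 0, "ry": 0, "rz": 0}, {"tx": 0, "ty": 0, "tz": -45, "rx": 0, "ry": 0, "rz": 0}, {"tx": 0, "ty": 0, "tz": -55, "rx": 0, "ry": 0, "rz": 0}, {"tx": 0, "ty": 0, "tz": -60, "rx": 0, "ry": 0, "rz": 0}, {"tx": 0, "ty": 0, "tz": -60, "rx": 0, "ry": 0, "rz": 0}]'

```text
time: 3.98
eef_pos: [0.5183, -0.1597, 0.2016]
tcp_rot: [-0.469, 1.961, -1.961]
ft_force: [0.5, -0.3, -0.7]
opening: 1.0
```

Emit:
move_arm --deltas '[{"tx": 0, "ty": 0, "tz": 0, "rx": 0, "ry": 0, "rz": 0}, {"tx": 0, "ty": 0, "tz": 0, "rx": 0, "ry": 0, "rz": 0}, {"tx": 0, "ty": 0, "tz": 0, "rx": 0, "ry": 0, "rz": 0}, {"tx": 0, "ty": 0, "tz": 0, "rx": 0, "ry": 0, "rz": 0}, {"tx": 0, "ty": 0, "tz": 0, "rx": 0, "ry": 0, "rz": 0}, {"tx": 0, "ty": 0, "tz": 0, "rx": 0, "ry": 0, "rz": 0}]' --hand 30

```text
time: 4.48
eef_pos: [0.5187, -0.1598, 0.2025]
tcp_rot: [-0.466, 1.961, -1.961]
ft_force: [0.4, -0.3, 0.7]
opening: 0.633
```

```bash
python3 -c "from h import *;show()"
```

```text
t 4.48 p [ 0.5187 -0.1598  0.2025] yaw -153.2 fing [ 0.001  0.    -1.   ] q [-0.6   0.26  0.94  1.88 -0.23  1.12 -2.24] F [ 0.39 -0.34  0.71] M [ 0.039  0.143 -0.063] op 55.1
```

Still closing, so I'll wait a bit longer.

Emit:
move_arm --deltas '[{"tx": 0, "ty": 0, "tz": 0, "rx": 0, "ry": 0, "rz": 0}, {"tx": 0, "ty": 0, "tz": 0, "rx": 0, "ry": 0, "rz": 0}, {"tx": 0, "ty": 0, "tz": 0, "rx": 0, "ry": 0, "rz": 0}, {"tx": 0, "ty": 0, "tz": 0, "rx": 0, "ry": 0, "rz": 0}, {"tx": 0, "ty": 0, "tz": 0, "rx": 0, "ry": 0, "rz": 0}, {"tx": 0, "ty": 0, "tz": 0, "rx": 0, "ry": 0, "rz": 0}]'

```text
time: 4.98
eef_pos: [0.5186, -0.1598, 0.2023]
tcp_rot: [-0.466, 1.961, -1.962]
ft_force: [0.5, 0.3, 0.9]
opening: 0.476
```

```bash
python3 -c "from h import *;show()"
```

```text
t 4.98 p [ 0.5186 -0.1598  0.2023] yaw -153.2 fing [ 0.  0. -1.] q [-0.6   0.26  0.94  1.88 -0.23  1.12 -2.24] F [0.55 0.27 0.88] M [ 0.063  0.111 -0.048] op 41.4
```

Gripped at 41.4 mm. Now the first anticlockwise turn.

Emit:
move_arm --deltas '[{"tx": 0, "ty": 0, "tz": 0, "rx": 0, "ry": 0, "rz": 5}, {"tx": 0, "ty": 0, "tz": 0, "rx": 0, "ry": 0, "rz": 10}, {"tx": 0, "ty": 0, "tz": 0, "rx": 0, "ry": 0, "rz": 15}, {"tx": 0, "ty": 0, "tz": 0, "rx": 0, "ry": 0, "rz": 20}, {"tx": 0, "ty": 0, "tz": 0, "rx": 0, "ry": 0, "rz": 25}, {"tx": 0, "ty": 0, "tz": 0, "rx": 0, "ry": 0, "rz": 30}, {"tx": 0, "ty": 0, "tz": 0, "rx": 0, "ry": 0, "rz": 35}, {"tx": 0, "ty": 0, "tz": 0, "rx": 0, "ry": 0, "rz": 40}, {"tx": 0, "ty": 0, "tz": 0, "rx": 0, "ry": 0, "rz": 45}, {"tx": 0, "ty": 0, "tz": 0, "rx": 0, "ry": 0, "rz": 50}, {"tx": 0, "ty": 0, "tz": 0, "rx": 0, "ry": 0, "rz": 55}, {"tx": 0, "ty": 0, "tz": 0, "rx": 0, "ry": 0, "rz": 60}]'

```text
time: 5.98
eef_pos: [0.5193, -0.1587, 0.2024]
tcp_rot: [-1.183, 1.247, -1.247]
ft_force: [2.9, 3.6, -1.4]
opening: 0.475
```

```bash
python3 -c "from h import *;show()"
```

```text
t 5.98 p [ 0.5193 -0.1587  0.2024] yaw -93.0 fing [ 0.001  0.001 -1.   ] q [-0.45  0.22  0.76  1.87 -0.17  1.11 -1.25] F [ 2.89  3.59 -1.36] M [ 0.771 -0.429 -0.153] op 41.3
```

Emit:
move_arm --deltas '[{"tx": 0, "ty": 0, "tz": 0, "rx": 0, "ry": 0, "rz": 5}, {"tx": 0, "ty": 0, "tz": 0, "rx": 0, "ry": 0, "rz": 10}, {"tx": 0, "ty": 0, "tz": 0, "rx": 0, "ry": 0, "rz": 15}, {"tx": 0, "ty": 0, "tz": 0, "rx": 0, "ry": 0, "rz": 20}, {"tx": 0, "ty": 0, "tz": 0, "rx": 0, "ry": 0, "rz": 25}, {"tx": 0, "ty": 0, "tz": 0, "rx": 0, "ry": 0, "rz": 30}, {"tx": 0, "ty": 0, "tz": 0, "rx": 0, "ry": 0, "rz": 30}]'

```text
time: 6.57
eef_pos: [0.5192, -0.1582, 0.2023]
tcp_rot: [-1.395, 0.854, -0.853]
ft_force: [2.4, 5.4, 0.7]
opening: 0.473
```

```bash
python3 -c "from h import *;show()"
```

```text
t 6.57 p [ 0.5192 -0.1582  0.2023] yaw -62.8 fing [ 0.001  0.002 -1.   ] q [-0.39  0.21  0.68  1.87 -0.15  1.11 -0.75] F [2.36 5.37 0.69] M [ 1.215 -0.211  0.071] op 41.2
```

Emit:
move_arm --deltas '[{"tx": 0, "ty": 0, "tz": 0, "rx": 0, "ry": 0, "rz": 5}, {"tx": 0, "ty": 0, "tz": 0, "rx": 0, "ry": 0, "rz": 10}, {"tx": 0, "ty": 0, "tz": 0, "rx": 0, "ry": 0, "rz": 15}, {"tx": 0, "ty": 0, "tz": 0, "rx": 0, "ry": 0, "rz": 20}, {"tx": 0, "ty": 0, "tz": 0, "rx": 0, "ry": 0, "rz": 20}]'

```text
time: 6.98
eef_pos: [0.519, -0.1578, 0.2025]
tcp_rot: [-1.488, 0.585, -0.584]
ft_force: [-1.8, 7.8, 5.4]
opening: 0.48
```

```bash
python3 -c "from h import *;show()"
```

```text
t 6.98 p [ 0.519  -0.1578  0.2025] yaw -42.8 fing [ 0.     0.003 -1.   ] q [-0.35  0.2   0.64  1.87 -0.14  1.11 -0.41] F [-1.8   7.83  5.43] M [1.577 0.331 0.044] op 41.7
```

Fz has jumped to about 5.4 N upward, which suggests a release at around 1.9 rad. I'll turn a little further, then open and look.

Emit:
move_arm --deltas '[{"tx": 0, "ty": 0, "tz": 0, "rx": 0, "ry": 0, "rz": 4}, {"tx": 0, "ty": 0, "tz": 0, "rx": 0, "ry": 0, "rz": 8}, {"tx": 0, "ty": 0, "tz": 0, "rx": 0, "ry": 0, "rz": 8}, {"tx": 0, "ty": 0, "tz": 0, "rx": 0, "ry": 0, "rz": 8}]'

```text
time: 7.32
eef_pos: [0.5189, -0.1577, 0.2025]
tcp_rot: [-1.514, 0.481, -0.479]
ft_force: [-1.6, 8.4, 5.6]
opening: 0.471
```

```bash
python3 -c "from h import *;show()"
```

```text
t 7.32 p [ 0.5189 -0.1577  0.2025] yaw -35.1 fing [-0.     0.003 -1.   ] q [-0.33  0.2   0.62  1.87 -0.13  1.11 -0.28] F [-1.64  8.4   5.56] M [1.661 0.549 0.05 ] op 41.0
```

Emit:
move_arm --deltas '[{"tx": 0, "ty": 0, "tz": 0, "rx": 0, "ry": 0, "rz": 0}, {"tx": 0, "ty": 0, "tz": 0, "rx": 0, "ry": 0, "rz": 0}, {"tx": 0, "ty": 0, "tz": 0, "rx": 0, "ry": 0, "rz": 0}, {"tx": 0, "ty": 0, "tz": 0, "rx": 0, "ry": 0, "rz": 0}, {"tx": 0, "ty": 0, "tz": 0, "rx": 0, "ry": 0, "rz": 0}, {"tx": 0, "ty": 0, "tz": 0, "rx": 0, "ry": 0, "rz": 0}, {"tx": 0, "ty": 0, "tz": 0, "rx": 0, "ry": 0, "rz": 0}, {"tx": 0, "ty": 0, "tz": 0, "rx": 0, "ry": 0, "rz": 0}]' --hand 80

```text
time: 7.98
eef_pos: [0.5186, -0.1599, 0.2022]
tcp_rot: [-1.517, 0.482, -0.482]
ft_force: [0.5, 0.5, -0.8]
opening: 0.908
```

Emit:
move_arm --deltas '[{"tx": 0, "ty": 0, "tz": 30, "rx": 0, "ry": 0, "rz": 0}, {"tx": 0, "ty": 0, "tz": 60, "rx": 0, "ry": 0, "rz": 0}, {"tx": 0, "ty": 0, "tz": 60, "rx": 0, "ry": 0, "rz": 0}]'

```text
time: 8.23
eef_pos: [0.5205, -0.1608, 0.2674]
tcp_rot: [-1.515, 0.477, -0.488]
ft_force: [2.0, -0.3, -0.4]
opening: 0.912
```

Run:
```python
from h import *;show()
from rig import snapshot
import cv2
s=snapshot("side");W=cloud(s)[225:295,335:385].reshape(-1,3)
m=(np.hypot(W[:,0]-.519,W[:,1]+.159)<.016)&(W[:,2]<.185)&(W[:,2]>.14)
print(m.sum(),np.percentile(W[m][:,2],[10,50,90]))
cv2.imwrite("pics/s3.png",cv2.resize(s["color"][160:310,290:430],None,fx=4,fy=4)[:,:,::-1])
```

```text
t 8.23 p [ 0.5205 -0.1608  0.2674] yaw -35.3 fing [ 0.007 -0.001 -1.   ] q [-0.35  0.14  0.63  1.79 -0.09  1.24 -0.31] F [ 2.02 -0.33 -0.42] M [-0.11   0.085 -0.029] op 79.3
106 [0.16894355 0.17067892 0.17231463]
```

View pics/s3.png

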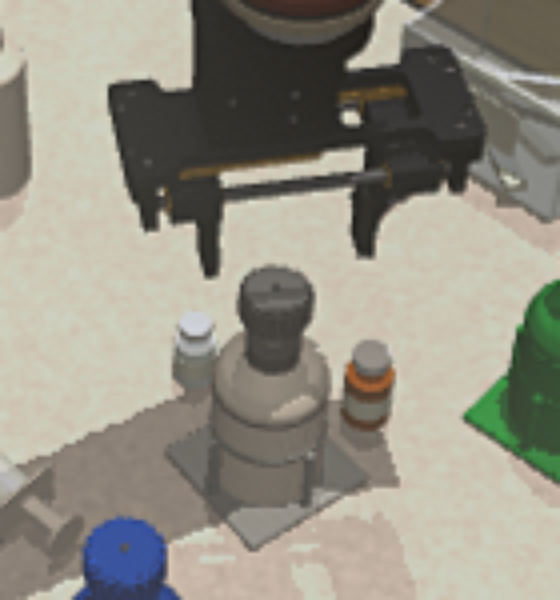

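The head top now measures 0.1707, so it has sprung up, and the vials are standing as before. Next I'll close the fingers for use as a press tool.

Emit:
move_arm --deltas '[{"tx": 0, "ty": 2, "tz": 0, "rx": 0, "ry": 0, "rz": 0}, {"tx": 0, "ty": 2, "tz": 0, "rx": 0, "ry": 0, "rz": 0}, {"tx": 0, "ty": 2, "tz": 0, "rx": 0, "ry": 0, "rz": 0}, {"tx": 0, "ty": 2, "tz": 0, "rx": 0, "ry": 0, "rz": 0}, {"tx": 0, "ty": 2, "tz": 0, "rx": 0, "ry": 0, "rz": 0}, {"tx": 0, "ty": 2, "tz": 0, "rx": 0, "ry": 0, "rz": 0}, {"tx": 0, "ty": 2, "tz": 0, "rx": 0, "ry": 0, "rz": 0}, {"tx": 0, "ty": 2, "tz": 0, "rx": 0, "ry": 0, "rz": 0}, {"tx": 0, "ty": 2, "tz": 0, "rx": 0, "ry": 0, "rz": 0}, {"tx": 0, "ty": 2, "tz": 0, "rx": 0, "ry": 0, "rz": 0}, {"tx": 0, "ty": 2, "tz": 0, "rx": 0, "ry": 0, "rz": 0}, {"tx": 0, "ty": 2, "tz": 0, "rx": 0, "ry": 0, "rz": 0}]' --hand 0

```text
time: 9.28
eef_pos: [0.5186, -0.1578, 0.2623]
tcp_rot: [-1.517, 0.482, -0.482]
ft_force: [-0.3, -0.1, -0.4]
opening: 0.091
```

Emit:
move_arm --deltas '[{"tx": 0, "ty": 0, "tz": 0, "rx": 0, "ry": 0, "rz": 0}, {"tx": 0, "ty": 0, "tz": 0, "rx": 0, "ry": 0, "rz": 0}, {"tx": 0, "ty": 0, "tz": 0, "rx": 0, "ry": 0, "rz": 0}, {"tx": 0, "ty": 0, "tz": 0, "rx": 0, "ry": 0, "rz": 0}, {"tx": 0, "ty": 0, "tz": 0, "rx": 0, "ry": 0, "rz": 0}, {"tx": 0, "ty": 0, "tz": 0, "rx": 0, "ry": 0, "rz": 0}, {"tx": 0, "ty": 0, "tz": 0, "rx": 0, "ry": 0, "rz": 0}, {"tx": 0, "ty": 0, "tz": 0, "rx": 0, "ry": 0, "rz": 0}, {"tx": 0, "ty": 0, "tz": 0, "rx": 0, "ry": 0, "rz": 0}, {"tx": 0, "ty": 0, "tz": 0, "rx": 0, "ry": 0, "rz": 0}, {"tx": 0, "ty": 0, "tz": 0, "rx": 0, "ry": 0, "rz": 0}, {"tx": 0, "ty": 0, "tz": 0, "rx": 0, "ry": 0, "rz": 0}]'

```text
time: 10.28
eef_pos: [0.5186, -0.1578, 0.2623]
tcp_rot: [-1.517, 0.482, -0.482]
ft_force: [-0.7, -0.7, -0.3]
opening: 0.002
```

Run:
```python
from h import *;show()
from rig import snapshot
import cv2
s=snapshot("side");W=cloud(s)[225:295,335:385].reshape(-1,3)
cv2.imwrite("pics/s4.png",cv2.resize(s["color"][160:310,290:430],None,fx=4,fy=4)[:,:,::-1])
```

```text
t 10.28 p [ 0.5186 -0.1578  0.2623] yaw -35.3 fing [-0.  0. -1.] q [-0.36  0.14  0.63  1.8  -0.09  1.23 -0.32] F [-0.7  -0.7  -0.34] M [-0.069  0.093 -0.053] op 0.2
```

View pics/s4.png

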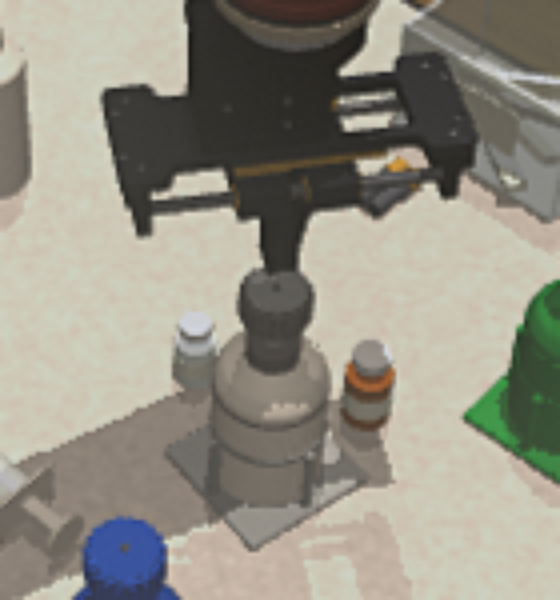

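The closed fingers hang over the head centre. First stroke now, with a check near the stop.

Emit:
move_arm --deltas '[{"tx": 0, "ty": 0, "tz": -18, "rx": 0, "ry": 0, "rz": 0}, {"tx": 0, "ty": 0, "tz": -23, "rx": 0, "ry": 0, "rz": 0}, {"tx": 0, "ty": 0, "tz": -27, "rx": 0, "ry": 0, "rz": 0}, {"tx": 0, "ty": 0, "tz": -31, "rx": 0, "ry": 0, "rz": 0}, {"tx": 0, "ty": 0, "tz": -35, "rx": 0, "ry": 0, "rz": 0}, {"tx": 0, "ty": 0, "tz": -38, "rx": 0, "ry": 0, "rz": 0}, {"tx": 0, "ty": 0, "tz": -41, "rx": 0, "ry": 0, "rz": 0}, {"tx": 0, "ty": 0, "tz": -42, "rx": 0, "ry": 0, "rz": 0}]'

```text
time: 11.0
eef_pos: [0.5189, -0.158, 0.2236]
tcp_rot: [-1.515, 0.482, -0.482]
ft_force: [-14.7, 4.9, 41.9]
opening: 0.007
```

```bash
python3 -c "from h import *;show()"
```

```text
t 11.0 p [ 0.5189 -0.158   0.2236] yaw -35.3 fing [ 0.001  0.002 -1.   ] q [-0.34  0.18  0.63  1.84 -0.12  1.15 -0.29] F [-14.67   4.88  41.89] M [1.07  3.648 0.054] op 0.6
```

It's at the stop (TCP 0.2236), but 42 N is more than needed. I'll ease off by 1.5 mm, hold, and then release fully.

Emit:
move_arm --deltas '[{"tx": 0, "ty": 0, "tz": 1.5, "rx": 0, "ry": 0, "rz": 0}, {"tx": 0, "ty": 0, "tz": 1.5, "rx": 0, "ry": 0, "rz": 0}, {"tx": 0, "ty": 0, "tz": 1.5, "rx": 0, "ry": 0, "rz": 0}, {"tx": 0, "ty": 0, "tz": 1.5, "rx": 0, "ry": 0, "rz": 0}, {"tx": 0, "ty": 0, "tz": 1.5, "rx": 0, "ry": 0, "rz": 0}]'

```text
time: 11.42
eef_pos: [0.5187, -0.1579, 0.2239]
tcp_rot: [-1.515, 0.482, -0.482]
ft_force: [-7.8, 1.9, 21.2]
opening: 0.01
```

Emit:
move_arm --deltas '[{"tx": 0, "ty": 0, "tz": 8, "rx": 0, "ry": 0, "rz": 0}, {"tx": 0, "ty": 0, "tz": 16, "rx": 0, "ry": 0, "rz": 0}, {"tx": 0, "ty": 0, "tz": 26, "rx": 0, "ry": 0, "rz": 0}, {"tx": 0, "ty": 0, "tz": 40, "rx": 0, "ry": 0, "rz": 0}, {"tx": 0, "ty": 0, "tz": 40, "rx": 0, "ry": 0, "rz": 0}, {"tx": 0, "ty": 0, "tz": 40, "rx": 0, "ry": 0, "rz": 0}]'

```text
time: 11.92
eef_pos: [0.5189, -0.1579, 0.2623]
tcp_rot: [-1.516, 0.481, -0.483]
ft_force: [0.7, 1.0, -0.2]
opening: 0.002
```

```bash
cat > m.py <<'E'
from h import *;show()
from rig import snapshot
W=cloud(snapshot("side"))[225:295,335:385].reshape(-1,3)
m=(np.hypot(W[:,0]-.519,W[:,1]+.159)<.016)&(W[:,2]<.183)&(W[:,2]>.14)
print(m.sum(),np.percentile(W[m][:,2],[10,50,90]))
E
python3 m.py
```

```text
t 11.92 p [ 0.5189 -0.1579  0.2623] yaw -35.2 fing [ 0.001  0.    -1.   ] q [-0.36  0.14  0.63  1.8  -0.09  1.23 -0.32] F [ 0.71  1.02 -0.24] M [-0.07   0.127 -0.001] op 0.2
103 [0.16876825 0.17086014 0.17268119]
```

Stroke 1 is done: about 0.5 s at the stop, 21 N, and the head is back at 0.1709. Second stroke.

Emit:
move_arm --deltas '[{"tx": 0, "ty": 0, "tz": -22, "rx": 0, "ry": 0, "rz": 0}, {"tx": 0, "ty": 0, "tz": -28, "rx": 0, "ry": 0, "rz": 0}, {"tx": 0, "ty": 0, "tz": -34, "rx": 0, "ry": 0, "rz": 0}, {"tx": 0, "ty": 0, "tz": -38, "rx": 0, "ry": 0, "rz": 0}, {"tx": 0, "ty": 0, "tz": -40, "rx": 0, "ry": 0, "rz": 0}, {"tx": 0, "ty": 0, "tz": -40, "rx": 0, "ry": 0, "rz": 0}, {"tx": 0, "ty": 0, "tz": -40, "rx": 0, "ry": 0, "rz": 0}]'

```text
time: 12.55
eef_pos: [0.5187, -0.1579, 0.2239]
tcp_rot: [-1.515, 0.482, -0.482]
ft_force: [-8.8, 3.5, 25.2]
opening: 0.007
```

Emit:
move_arm --deltas '[{"tx": 0, "ty": 0, "tz": 0, "rx": 0, "ry": 0, "rz": 0}, {"tx": 0, "ty": 0, "tz": 0, "rx": 0, "ry": 0, "rz": 0}, {"tx": 0, "ty": 0, "tz": 0, "rx": 0, "ry": 0, "rz": 0}, {"tx": 0, "ty": 0, "tz": 0, "rx": 0, "ry": 0, "rz": 0}]'

```text
time: 12.88
eef_pos: [0.5187, -0.1579, 0.2239]
tcp_rot: [-1.515, 0.482, -0.482]
ft_force: [-7.5, 3.3, 26.2]
opening: 0.005
```

Emit:
move_arm --deltas '[{"tx": 0, "ty": 0, "tz": 8, "rx": 0, "ry": 0, "rz": 0}, {"tx": 0, "ty": 0, "tz": 16, "rx": 0, "ry": 0, "rz": 0}, {"tx": 0, "ty": 0, "tz": 30, "rx": 0, "ry": 0, "rz": 0}, {"tx": 0, "ty": 0, "tz": 60, "rx": 0, "ry": 0, "rz": 0}, {"tx": 0, "ty": 0, "tz": 90, "rx": 0, "ry": 0, "rz": 0}, {"tx": 0, "ty": 0, "tz": 90, "rx": 0, "ry": 0, "rz": 0}, {"tx": 0, "ty": 0, "tz": 90, "rx": 0, "ry": 0, "rz": 0}]'

```text
time: 13.47
eef_pos: [0.5189, -0.158, 0.3128]
tcp_rot: [-1.516, 0.481, -0.483]
ft_force: [-0.3, 0.4, -1.2]
opening: 0.006
```

```bash
python3 m.py
python3 - <<'E'
from rig import snapshot
import cv2
cv2.imwrite("pics/end.png",snapshot("side")["color"][:,:,::-1])
E
```

```text
t 13.47 p [ 0.5189 -0.158   0.3128] yaw -35.3 fing [ 0.002  0.    -1.   ] q [-0.37  0.1   0.63  1.73 -0.06  1.33 -0.34] F [-0.35  0.36 -1.25] M [-0.106  0.118 -0.023] op 0.6
109 [0.16896766 0.17115169 0.17280766]
```

View pics/end.png

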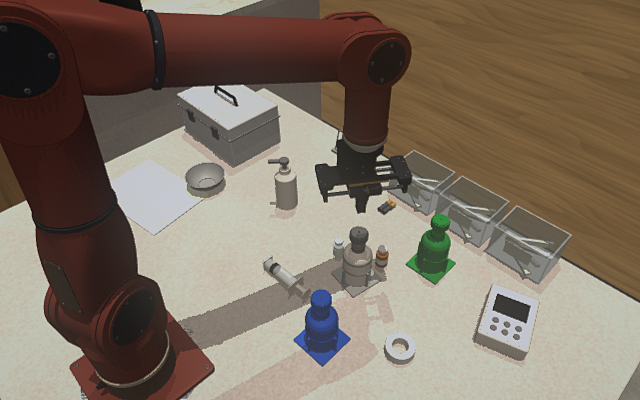

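The head at (358,235) is up, the gripper is clear, and everything else stands where it did, including the vials at (339,246) and (381,257). Handing in.

```bash
python3 -c "
from rig import robot
print(robot.finish_job())"
```

```text
the job is handed in; nothing more can be done
None
```

The dispenser is in service, and I handed the job in at about 13.5 s of the 72 s allowed.

- **Unlocking:** I turned the head about 118° anticlockwise in one grasp. The wrist felt the spring's upward push at about 110°. When I opened the gripper, the head sprang up by itself to 0.171 m (nominal 0.170 m).
- **Priming:** I made two full strokes with the fingers closed, each reaching the stop at a fingertip height of 0.154 m. I held each for about half a second and let the head come all the way up again. It measured 0.171 m after both strokes.
- **Forces:** The first press briefly reached about 42 N at the fingertips, more than I intended. I eased it to 21 N for the hold, and the second stroke stayed at about 26 N. The 40 N limit is stated for the arm and the gripper's body; this contact was with the fingertips only.
- **Final check:** The last picture shows the head up, the gripper clear and the other items standing where they were. I compared the other items by eye, not by measurement. No check failed or disagreed.

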